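# Seat the juicing cone in the citrus press spindle

### The job

Lift the juicing cone off its drying post and fit it upright in the spindle of the citrus press: feel for the spindle's two dogs, which may stand at a somewhat different angle than the machine, by turning the cone under light pressure until its drive slot drops over them. Then push it fully home with a firm press of about 15 N - never let the cone bear on the press with more than 35 N, or the dogs get damaged - and let go, leaving the jugs, mug and tamper where they stand.

Things in the scene. Friction and masses are not known exactly. Their poses are not given: they have to be found in the camera images.
- reamer: Juicing cone: white plastic with a steel tapered shank below, 0.10 to 0.21 kg. Origin: centre of its flat underside; z up its axis. A plain cylindrical grip band, 48 mm across, spans z = 0 to 25 mm; the ribbed rounded cone above ends at z = 52 mm. The drive slot, 9 mm wide, 7 mm deep, runs right across the underside along the cone's own y axis (half a turn is the same). Starts upright on the drying post.
- reamer_grip (a point): Point on the juicing cone's axis at the height to grip it from above, 16 mm above its underside; axes as the cone.
- shank_nose (a point): Lower end of the cone's tapered shank, 33 mm below the underside. The shank is 21 mm across at the underside and narrows evenly to 12.6 mm at 30 mm below it, then a bevelled nose. Axes as the cone.
- drying_post: Fixed drying post: round wooden foot 84 mm across with an upright steel tube 40 mm across, top at 60 mm, bore 28 mm across and 43 mm deep. Origin: centre of the foot, on the counter. The cone's underside rests on the tube's top, its shank loose in the bore; raise it by more than 40 mm to be clear.
- citrus_press: Fixed, rigid citrus press: round white motor base 140 mm across under a steel juice dish whose spout points along -x. Origin: centre of the foot, on the counter; z up. In the middle of the dish stands the grey spindle hub, 44 mm across, which can turn about the vertical but is stiff (0.2 N m): a cone sliding lightly on its dogs does not turn it; a slot that has caught the dogs does, harmlessly.
- spindle_face (a point): Centre of the hub's flat top face, on the spindle axis, 110 mm above the counter; axes as the press. Below it is the taper bore, 22.4 mm wide at the face, narrowing like the shank with 0.7 mm play all round when the cone is home, that is when its underside lies on this face. Nothing here gives when pushed.
- dogs_top (a point): On the spindle axis, level with the tops of the two steel dogs, 6 mm above the face; axes as the press. The dogs, each 6 mm wide, stand on opposite sides of the bore, 13.5 to 20.5 mm from the axis. The line through them lies within 0.6 rad either way of the press's y axis; the angle is not reported. With the slot off the dogs the cone's underside rides at this height.
- dish_rim (a point): Centre of the juice dish's round rim, 156 mm across and 103 mm above the counter; the dish is open, its floor at 75 mm. Axes as the press.
- milk_jug_a: Larger steel milk jug, 125x84x112 mm, loose; origin under its middle.
- milk_jug_b: Smaller steel milk jug, 103x69x92 mm, loose; origin under its middle.
- mug_white: White mug, 78x112x102 mm, loose; origin under its middle.
- tamper: Coffee tamper with wooden handle, 58 mm across, 98 mm tall, loose; origin under its middle.
Things that resemble listed ones, but are neither listed nor needed, are in the scene too. Of the things shaped like the drying_post, the wooden one is meant. Leave any purple look-alike of the reamer alone.

How it is judged:
By the outcome, as a careful person would: the job done as asked, in the order asked, and still so for the second after the job is handed in, with the robot touching nothing.
It also fails if it takes over 61 s, if anything falls off the work surface, if the arm or the gripper's body presses on something with over 40 N, if the wrist force passes 120 N, or if a joint passes its speed limit or range.

### The arm

A 6-joint arm with a two-finger parallel gripper is mounted at the origin on a cart in front of the work surface, level with it; the furniture and walls round the work are solid. World frame = base frame: x ahead of the robot, y to its left, z up, the work surface at z = 0. Lengths are in m, angles in rad, forces in N, time in s.
With the tool pointing down it reaches from about 0.3 to 0.775 m from the base axis. Payload 14.6 kg.
Tool frame: the origin (TCP) lies at the very end of the fingers, on their centre line; the grasp point (between the pads) lies ctrl.tcp_to_grasp behind it (ctrl.tcp_to_grasp is the distance from the TCP to the grasp point, in m); x points along the fingers, y is the direction in which the jaws open and shut, and the axes are right-handed (so a half turn about x gives the same grasp; the last joint's range is limited). The gripper opens to 94 mm and grips with 3 to 60 N. Pads are 16 mm wide; open, the fingers measure 119 mm over their backs; the gripper's body (75 mm by 177 mm) begins 78 mm behind the grasp point.
Start: joints at [-1.384, 0.3, 1.521, -0, 1.321, -0.067], TCP at [0.138, -0.532, 0.205] pointing down, gripper open.
Joint ranges: [-3.03, 3.03], [-0.79, 2.21], [0.23, 2.52], [-1.04, 4.18], [0, 3.07], [-2.55, 2.55]. Speed limits (rad/s): [2.22, 2.22, 2.57, 3.14, 3.14, 3.14].

### API

Orientations are given as [roll, pitch, yaw] about the fixed x, y, z axes, in that order (R = Rz(yaw) Ry(pitch) Rx(roll)).
In Python, from station import ctrl gives the robot as it stands.
- The arm moves only by the tool play_rows, never from a script. Its argument "increments" is a list that holds one entry, the list of rows, each a list of 5 numbers: the closure in counts, from 0 (fully open) to 255 (shut), then the shift along the tool's x, y, z in cm, then the turn about the tool's x in degrees. A call has 1 to 12 rows; each row shifts and turns the commanded pose from where the row before left it, along the tool's axes as they then stand; what a row does not reach is not made up. A row lasts 1/12 s, in which the tool goes at most 41.7 mm and 7.16 degrees, less where a joint would pass 70% of its speed; a pose out of reach is approached as far as the arm can. A call is refused whole if a number of a shift passes 4.17 or a number of a turn 7.16, either way. A call with a gripper value outside its range is refused whole. The fingers move at their own pace and stop on an object; "newtons" is the grip in N (left out, the last holds). Time passes only in rows, so rows that do not move let the fingers close. It gives the time, the measured TCP pose, the force and the opening at its end, in the units of the state.
- ctrl.get_obs(): the state, without advancing time (a new reading comes with each control period).
- ctrl.camera(name): name is "scene" or "top"; returns the picture (480x640x3 uint8, red, green, blue); there is no depth.
- ctrl.calibration(name): a dict with "fx", "fy", "cx", "cy" (pixels), "rvec" (rotation vector, rad) and "tvec" (3), from world to camera coordinates, as OpenCV has them. Camera axes: x right, y down, z forward; pixel columns grow to the right and rows downward; lengths in m; the calibration is good to about 2 mm. A picture is of the moment at which its call begins. calibration takes no time and is no camera call.
- ctrl.hand_in(): hands the job in, once; it reports no verdict.
The state is a dict: "time_s": time; "qpos": joint angles; "joint_vel": joint speeds; "tau": joint torques, N m; "ee_pos": TCP position; "eef_rot": TCP orientation; "force": force on the tool from outside, world axes, zero at the start; "moment": the same for the moment, N m; "grip_width": finger opening in m.
Only numpy, scipy, OpenCV 4.12 (cv2) and the standard library are available. Lean on these libraries where they do the work, as an engineer would, in place of code of your own. Each camera call takes 0.05 s, during which the arm holds its last target.

## Working session

There is one attempt and no reset: what is moved stays moved. The work goes in short steps, Python scripts to look and compute and a tool call to move; the robot and the scene stay as the last step left them, time stands still between calls to the robot, and variables do not carry over. Pictures are saved under pics/ and viewed, and the job is handed in when it is done.

Besides the shell and the picture viewer there is one more tool, called after "Request:" as name(argument=value, ...) on one line, values as JSON. play_rows: Moves the arm, as the interface text tells. Its arguments: {"type":"object","properties":{"increments":{"type":"array"},"newtons":{"type":"number"}},"required":["increments"]}

```bash
ls; mkdir -p pics
python3 - <<'E'
from station import ctrl
import cv2
for n in("scene","top"):
    cv2.imwrite(f"pics/{n}0.png",ctrl.camera(n)[:,:,::-1]); print(ctrl.calibration(n))
print(ctrl.get_obs(),ctrl.tcp_to_grasp)
E
```

```text
pics
{'fx': 489.1289889733035, 'fy': 489.1289889733035, 'cx': 313.461995698951, 'cy': 242.83585202309047, 'rvec': array([ 0.62074155, -2.45002669,  1.40872322]), 'tvec': array([0.61426919, 0.10251207, 1.16896119])}
{'fx': 559.0719229194276, 'fy': 559.0719229194276, 'cx': 307.9401048133544, 'cy': 242.0904729489838, 'rvec': array([ 2.13042467, -2.15212753,  0.14861862]), 'tvec': array([0.23969311, 0.57434266, 1.24613447])}
{'time_s': 0.1, 'qpos': array([-1.38356982e+00,  3.00425466e-01,  1.52147823e+00,  8.78166206e-06,
        1.32070402e+00, -6.65988102e-02]), 'joint_vel': array([ 8.90450495e-04, -6.78745839e-04, -1.81843480e-03, -3.73464461e-04,
        3.66953722e-05,  2.31803909e-04]), 'tau': array([ 1.49805805e-03, -5.32646012e+01, -3.53281689e+01,  7.09739607e-02,
        2.35136080e-02, -5.40585040e-05]), 'ee_pos': array([ 0.13806866, -0.53216066,  0.20495487]), 'eef_rot': array([-1.645775  ,  1.56978123,  1.7496408 ]), 'force': array([-0.7849884 , -0.69778084, -0.12419485]), 'moment': array([ 0.00687809, -0.03010206,  0.03397843]), 'grip_width': 0.09384695292500445} 0.0188
```

View pics/scene0.png

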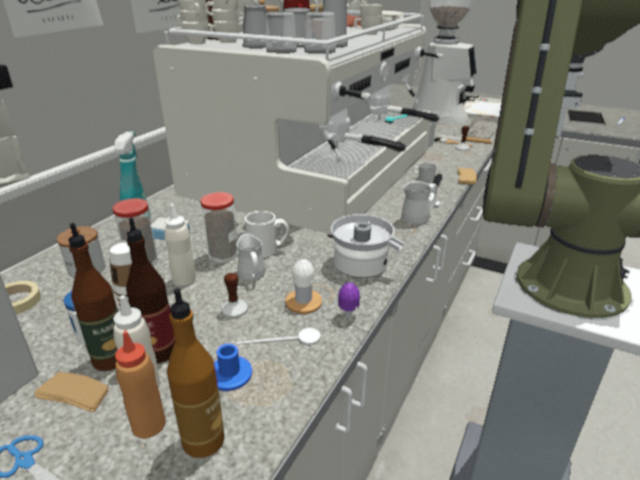

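View pics/top0.png

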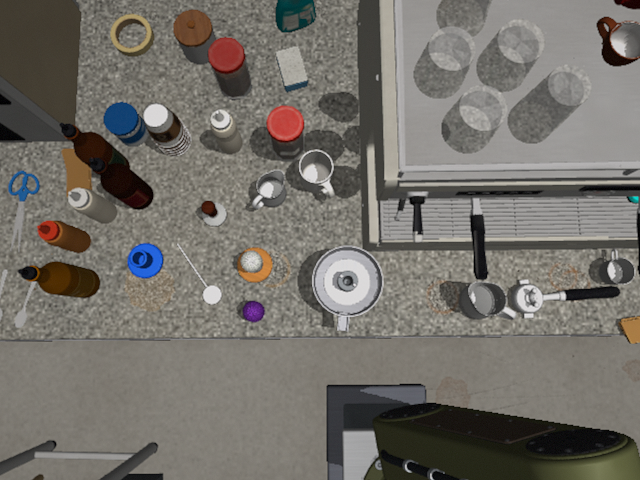

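Scene and top view: the white cone on its wooden post is at about (252,263) in the top view, the press at (347,282), the purple look-alike at (253,311), and the tamper at (211,210). I'll crop and measure next.

```bash
cat > h.py <<'E'
import numpy as np,cv2
from station import ctrl
def ray(n,u,v):
    c=ctrl.calibration(n);R=cv2.Rodrigues(c['rvec'])[0];t=c['tvec']
    d=R.T@np.array([(u-c['cx'])/c['fx'],(v-c['cy'])/c['fy'],1.]);o=-R.T@t
    return o,d
def onz(n,u,v,z):
    o,d=ray(n,u,v);return o+d*(z-o[2])/d[2]
def proj(n,p):
    c=ctrl.calibration(n)
    K=np.array([[c['fx'],0,c['cx']],[0,c['fy'],c['cy']],[0,0,1.]])
    return cv2.projectPoints(np.array(p,float).reshape(-1,1,3),c['rvec'],c['tvec'],K,None)[0].reshape(-1,2)
E
python3 - <<'E'
import cv2
a=cv2.imread('pics/top0.png');s=cv2.imread('pics/scene0.png')
cv2.imwrite('pics/c1.png',cv2.resize(a[220:340,225:395],None,fx=4.7,fy=4.7,interpolation=cv2.INTER_CUBIC))
cv2.imwrite('pics/c2.png',cv2.resize(s[205:335,270:420],None,fx=4.6,fy=4.6,interpolation=cv2.INTER_CUBIC))
from h import *
for n,u,v in(("top",255,265),("top",347,282)):print(onz(n,u,v,0),onz(n,u,v,.11))
print(ray("top",0,0)[0],ray("scene",0,0)[0])
E
```

```text
[0.52957105 0.36030611 0.        ] [0.51776221 0.34894896 0.11      ]
[0.48701747 0.14297465 0.        ] [0.47875782 0.14974406 0.11      ]
[0.3879869  0.22413766 1.31886386] [0.08073194 1.13525155 0.6774894 ]
```

View pics/c1.png

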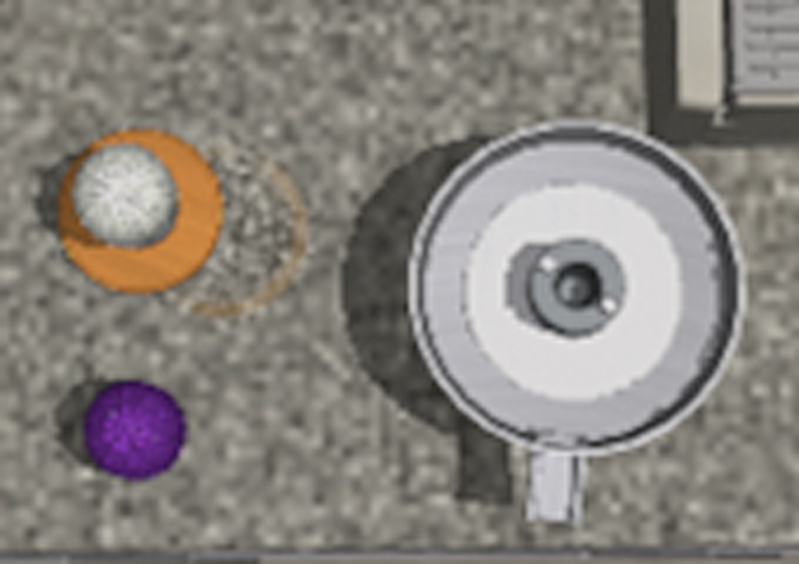

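View pics/c2.png

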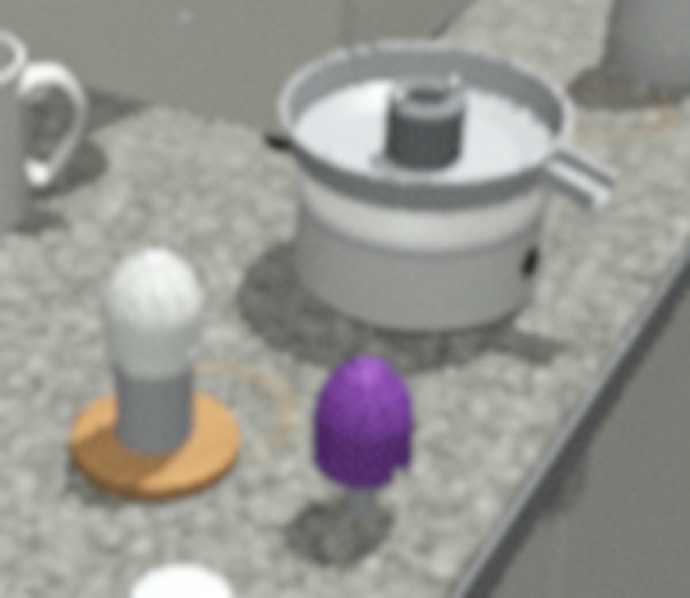

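The crops show the press rim as a circle centred at about (575,288), with the hub at (577,287) and two bright dogs at (549,265) and (607,305). The purple cone shows a notch; the white cone shows none, so its slot isn't facing this camera. Now I'll measure.

Run:
```python
from h import *
a=cv2.imread('pics/top0.png');s=cv2.imread('pics/scene0.png')
def blob(m,near):
    n,l,st,c=cv2.connectedComponentsWithStats(m.astype(np.uint8));
    i=1+np.argmin([np.hypot(*(c[k]-near))+ (1e3 if st[k,4]<15 else 0) for k in range(1,n)]);return st[i],c[i],(l==i)
# dogs: bright spots in hub
g=a.max(2).astype(int)
print(g[272:294,336:362])
h=cv2.cvtColor(a,cv2.COLOR_BGR2HSV).astype(int)
# wooden foot
m=(h[:,:,0]>8)&(h[:,:,0]<20)&(h[:,:,1]>140)&(h[:,:,2]>110)
st,c,mm=blob(m,(255,265));print('foot',st,c)
cn=max(cv2.findContours(mm.astype(np.uint8),0,1)[0],key=len);(x,y),r=cv2.minEnclosingCircle(cn);print(x,y,r,onz('top',x,y,0.008))
# foot dia
e=[onz('top',x+r,y,.01),onz('top',x-r,y,.01)];print(np.linalg.norm(e[0]-e[1]))
print(h[250:278,236:270,1])
```

```text
[[160 129 131 132 124 120 129 131 143 153 152 154 153 152 152 145 140 175
  204 217 220 219 219 219 220 218]
 [132 135 137 135 113 117 143 152 152 153 154 154 154 154 155 155 152 150
  159 192 217 220 219 218 219 219]
 [134 135 138 115 135 169 157 149 155 155 157 157 157 157 156 153 155 152
  141 150 200 222 220 219 218 219]
 [137 136 131 121 188 219 194 165 151 142 132 127 127 129 139 153 155 154
  153 143 174 214 221 220 218 219]
 [137 130 114 128 182 221 210 167 126  96  66  43  40  49  84 123 148 155
  153 153 147 193 222 220 218 219]
 [138 115 106 110 129 175 159 116  79  51  47  46  43  40  35  60 132 159
  155 154 142 181 219 220 220 218]
 [138 105 119 153 145 134 141 105  49  68  69  61  50  41  37  32 107 151
  155 153 152 166 205 220 219 219]
 [133 103 131 158 154 157 134  83  74 116 125 100  76  57  41  35  67 132
  156 155 155 159 200 221 219 218]
 [122  91 129 157 155 158 118  64 115 154 150 112  89  75  47  35  54 129
  157 154 154 156 199 222 219 218]
 [125  85 127 157 156 157 124  84 132 160 123  84  89  82  54  34  51 130
  158 154 153 144 191 222 219 218]
 [123  82 
[... 4714 characters left out ...]
  17  11 150 168 171 172 172 170 173 173 175 177 179 171 167 165 165
  165 171 175 174 174 173 173 170 172 172 173 170 171 171 176 179]
 [ 20  17   8 126 162 175 173 171 174 170 173 170 171 175 174 172 174 173
  177 174 173 171 169 172 171 173 173 170 170 172 172 173 182 112]
 [ 22  20  16  19 139 173 174 174 172 171 172 170 171 172 172 173 175 171
  170 173 173 171 171 169 170 172 173 173 172 173 173 177 135  34]
 [ 22  20  19  16  19 133 174 175 173 171 170 173 172 173 172 172 173 174
  171 173 174 172 172 172 171 171 169 172 173 175 177 165  63  20]
 [ 19  17  18  20  16  19 118 173 174 174 173 170 173 172 173 174 172 174
  172 172 169 174 171 171 172 171 172 173 172 179 166  80  16  20]]
```

Run:
```python
from h import *
a=cv2.imread('pics/top0.png');s=cv2.imread('pics/scene0.png')
h=cv2.cvtColor(a,cv2.COLOR_BGR2HSV).astype(int)
g=a.max(2).astype(float)
def wc(x0,x1,y0,y1,b):
    w=np.clip(g[y0:y1,x0:x1]-b,0,None);Y,X=np.mgrid[y0:y1,x0:x1];return (X*w).sum()/w.sum(),(Y*w).sum()/w.sum()
d1=wc(339,344,273,278,158);d2=wc(352,357,282,287,158)
p1,p2=[onz('top',*d,.116) for d in(d1,d2)]
print('dogs',d1,d2,p1,p2,'mid',(p1+p2)/2,'dist',np.linalg.norm(p1-p2),'angle from y',np.arctan2(-(p1-p2)[0],(p1-p2)[1]))
# hub top: bore dark region & hub contour vs white dish (dish floor has shadow left) - use right/bottom edges: rays at z=.110
# rim: edge points by radial scan for outermost bright->counter
cx,cy=347,281
pts=[]
for th in np.linspace(0,2*np.pi,72,endpoint=False):
    rr=np.arange(31,42,.25);X=(cx+rr*np.cos(th)).astype(np.float32);Y=(cy+rr*np.sin(th)).astype(np.float32)
    v=cv2.remap(g.astype(np.float32),X[None],Y[None],1)[0]
    k=np.argmin(np.gradient(cv2.GaussianBlur(v[None],(9,1),0)[0]));pts.append((X[k],Y[k]))
P=np.array([onz('top',*p,.103)[:2] for p in pts])
from scipy.optimize import least_squares
f=lambda q:np.hypot(*(P-q[:2]).T)-q[2]
r=least_squares(f,[.48,.15,.078],loss='soft_l1',f_scale=.001);print('rim',r.x,np.median(abs(r.fun)))
# hub edge: dark->white transitions at right/bottom
pts=[]
for th in np.radians(np.arange(-80,100,6)):
    rr=np.arange(7,15,.2);X=(347.5+rr*np.cos(th)).astype(np.float32);Y=(281+rr*np.sin(th)).astype(np.float32)
    v=cv2.remap(g.astype(np.float32),X[None],Y[None],1)[0];k=np.argmax(np.gradient(v));pts.append((X[k],Y[k]))
P=np.array([onz('top',*p,.11)[:2] for p in pts])
r=least_squares(f,[.48,.15,.022],loss='soft_l1',f_scale=.001);print('hub',r.x,np.median(abs(r.fun)))
# cone
m=((h[:,:,1]<60)&(g>60)).astype(np.uint8);M=np.zeros_like(m);cv2.circle(M,(251,262),12,1,-1);m&=M
cn=max(cv2.findContours(m,0,1)[0],key=len);(x,y),R=cv2.minEnclosingCircle(cn);print('cone',x,y,R,onz('top',x,y,.08),np.linalg.norm(onz('top',x+R,y,.08)-onz('top',x-R,y,.08)))
mo=cv2.moments(m);print(mo['m10']/mo['m00'],mo['m01']/mo['m00'])
# check projection to scene
for p in([.529,.361,0],[.529,.361,.06],[.529,.361,.112],[.48,.15,.11]):print(proj('scene',p),proj('top',p))
# scene cone
hs=cv2.cvtColor(s,cv2.COLOR_BGR2HSV)
for y in range(258,305,2):print(y,s[y,286:324].max(1))
```

```text
dogs (np.float64(341.2154340836013), np.float64(275.55627009646304)) (np.float64(354.3682310469314), np.float64(284.4657039711191)) [0.49232096 0.16229636 0.116     ] [0.47284612 0.13439122 0.116     ] mid [0.48258354 0.14834379 0.116     ] dist 0.03402890004170551 angle from y -0.6093112516176111
rim [0.48162958 0.15376781 0.07343707] 0.0017969102459466577
hub [0.48181731 0.15010692 0.02341514] 0.0003195326484663561
cone 251.41818237304688 261.4545593261719 11.427316665649414 [0.52901389 0.3600782  0.08      ] 0.051031995482883355
251.11260053619304 261.21983914209113
[[303.41034815 302.68691374]] [[254.70668176 265.2425917 ]]
[[303.07067857 280.93684675]] [[251.973979   262.45368264]]
[[302.76062715 261.0833209 ]] [[249.38976756 259.81631907]]
[[362.70200441 226.29108175]] [[346.87024792 281.42686237]]
258 [170 172 174 174 174 172 171 169 168 167 168 171 171 171 177 181 184 179
 182 186 175 166 168 165 162 156 156 157 157 162 168 174 174 169 165 161
 162 165]
260 [171 167 167 167 169 172 172 167 159 154 167 184 192 201 210 224 238 241
 240 237 226 210 189 176 167 162 164 168 166 16
[... 2855 characters left out ...]
18 114 145 187 214 223 223 223 222 222 220 212 194
 178 173]
298 [202 215 215 209 192 174 163 157 144 121 113 116 119 123 122 124 122 126
 125 125 122 119 118 117 119 154 196 216 221 221 222 220 220 219 216 204
 185 178]
300 [190 186 170 160 151 149 150 149 146 133 121 116 120 124 124 127 124 127
 125 122 120 121 120 123 147 184 212 220 219 220 219 218 217 215 213 204
 184 174]
302 [145 150 150 150 152 154 153 154 154 151 143 136 128 127 125 124 123 123
 124 123 121 126 144 172 197 214 217 217 217 216 216 217 217 216 208 187
 170 163]
304 [125 144 152 155 157 155 155 155 154 154 153 151 149 147 145 142 144 143
 141 144 152 175 196 210 215 217 217 217 218 220 221 221 218 207 183 156
 160 167]
```

```bash
cat >> h.py <<'E'
from scipy.spatial.transform import Rotation as Rn
def st():
    o=ctrl.get_obs();R=Rn.from_euler('xyz',o['eef_rot']).as_matrix();return o,R
def show(tgt=None):
    o,R=st();np.set_printoptions(precision=4,suppress=True)
    print('t',o['time_s'],'p',o['ee_pos'],'F',o['force'],'M',o['moment'],'w',o['grip_width'],'q',o['qpos'])
    print('tool x',R[:,0],'jaw y',R[:,1],'z',R[:,2],'jaw yaw from y',np.degrees(np.arctan2(-R[0,1],R[1,1])))
    if tgt is not None: print('delta tool cm',100*R.T@(np.array(tgt)-o['ee_pos']))
E
python3 - <<'E'
from h import *
show([.529,.3605,.15])
print(onz('top',362,248,0),onz('top',379,248,.0),onz('top',253,311,.05))
a=cv2.imread('pics/scene0.png')
cv2.imwrite('pics/c3.png',cv2.resize(a[250:310,275:335],None,fx=10,fy=10,interpolation=cv2.INTER_CUBIC))
E
```

```text
t 0.1 p [ 0.1381 -0.5322  0.205 ] F [-0.785  -0.6978 -0.1242] M [ 0.0069 -0.0301  0.034 ] w 0.09384695292500445 q [-1.3836  0.3004  1.5215  0.      1.3207 -0.0666]
tool x [-0.0002  0.001  -1.    ] jaw y [ 0.2511 -0.968  -0.001 ] z [-0.968  -0.2511 -0.0001] jaw yaw from y -165.45700312592072
delta tool cm [  5.5776 -76.5838 -60.2554]
[0.5676 0.1057 0.    ] [0.5671 0.0653 0.    ] [0.42   0.3592 0.05  ]
```

View pics/c3.png

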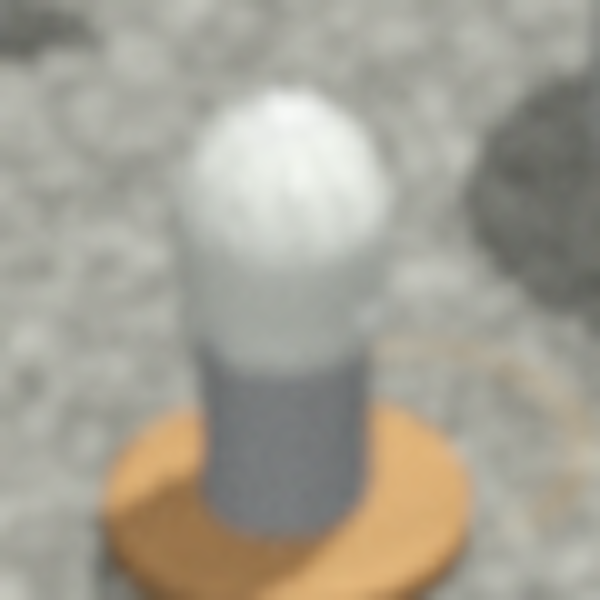

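Run:
```python
from h import *
for z in(0,.1,.15,.2,.3): print(z,proj('scene',[.5676,.1057,z]),proj('scene',[.70,.1057,z]),proj('top',[.5676,.1057,z]))
a=cv2.imread('pics/scene0.png')
cv2.imwrite('pics/c4.png',cv2.resize(a[20:280,150:450],None,fx=2.3,fy=2.3))
```

```text
0 [[337.50021427 248.04429227]] [[295.2541758  236.64508741]] [[362.00803369 247.98061673]]
0.1 [[338.36409916 215.03761379]] [[294.48358335 204.568044  ]] [[365.94269261 241.81009102]]
0.15 [[338.8221323  197.53742056]] [[294.0759922  187.60146346]] [[368.15706217 238.33740771]]
0.2 [[339.29898887 179.31803542]] [[293.65236847 169.96750352]] [[370.56490409 234.56131154]]
0.3 [[340.31401267 140.53675277]] [[292.75308454 132.53348823]] [[376.07213847 225.92459562]]
```

View pics/c4.png

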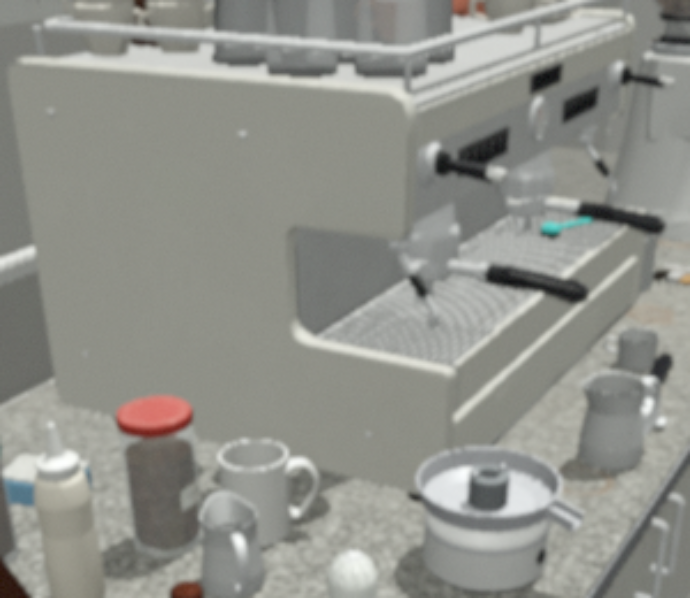

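Request:
play_rows(increments=[[[0,0,-2.74,-2.15,0],[0,0,-2.74,-2.15,0],[0,0,-2.74,-2.15,0],[0,0,-2.74,-2.15,0],[0,0,-2.74,-2.15,0],[0,0,-2.74,-2.15,0],[0,0,-2.74,-2.15,0],[0,0,-2.74,-2.15,0],[0,0,-2.74,-2.15,0],[0,0,-2.74,-2.15,0],[0,0,-2.74,-2.15,0],[0,0,-2.74,-2.15,0]]])

```text
time_s: 1.1
ee_pos: [0.3054, -0.1477, 0.2055]
eef_rot: [2.285, 1.571, -0.603]
force: [0.5, -1.0, -0.4]
grip_width: 0.094
```

Request:
play_rows(increments=[[[0,0,-2.74,-2.15,0],[0,0,-2.74,-2.15,0],[0,0,-2.74,-2.15,0],[0,0,-2.74,-2.15,0],[0,0,-2.74,-2.15,0],[0,0,-2.74,-2.15,0],[0,0,-2.74,-2.15,0],[0,0,-2.74,-2.15,0],[0,0,-2.74,-2.15,0],[0,0,-2.74,-2.15,0],[0,0,-2.74,-2.15,0],[0,0,-2.74,-2.15,0]]])

```text
time_s: 2.1
ee_pos: [0.4727, 0.2355, 0.2051]
eef_rot: [0.258, 1.57, -2.629]
force: [0.0, -0.6, 1.1]
grip_width: 0.094
```

Request:
play_rows(increments=[[[0,0,-2.74,-2.15,0],[0,0,-2.74,-2.15,0],[0,0,-2.74,-2.15,0],[0,0,-2.74,-2.15,0],[0,0,0,0,-7],[0,0,0,0,-7],[0,0,0,0,-7],[0,0,0,0,-7],[0,0,0,0,-7],[0,0,0,0,-7],[0,0,0,0,-7],[0,0,0,0,-7]]])

```text
time_s: 3.1
ee_pos: [0.528, 0.3613, 0.205]
eef_rot: [-0.7, 1.57, -2.604]
force: [0.3, 0.7, 0.3]
grip_width: 0.0939
```

Request:
play_rows(increments=[[[0,0,0,0,-7],[0,0,0,0,-7],[0,0,0,0,-7],[0,0,0,0,-7],[0,0,0,0,-7],[0,0,0,0,-7],[0,0,0,0,-7],[0,0,0,0,-7],[0,0,0,0,-7],[0,0,0,0,-7],[0,0,0,0,-7],[0,0,0,0,-7]]])

```text
time_s: 4.1
ee_pos: [0.528, 0.3613, 0.205]
eef_rot: [-2.16, 1.57, -2.598]
force: [-0.2, -0.9, -1.0]
grip_width: 0.0941
```

Run:
```python
from h import *
show([.529,.3605,.058])
```

```text
t 4.1 p [0.528  0.3613 0.205 ] F [-0.2091 -0.9008 -1.0382] M [ 0.0612 -0.134  -0.0271] w 0.09409165216952763 q [ 0.5429  0.5047  1.2381 -0.      1.3997 -0.5897]
tool x [-0.0007 -0.0004 -1.    ] jaw y [ 0.4244  0.9055 -0.0007] z [ 0.9055 -0.4244 -0.0005] jaw yaw from y -25.110421630729324
delta tool cm [14.6989 -0.0231  0.1286]
```

Request:
play_rows(increments=[[[0,3.0,0,0.12,0],[0,3.0,0,0,0],[0,3.0,0,0,0],[0,2.5,0,0,0],[0,1.5,0,0,0],[0,1.0,0,0,0],[0,0.75,0,0,0],[0,0,0,0,0],[0,0,0,0,0]]])

```text
time_s: 4.85
ee_pos: [0.5295, 0.3611, 0.0586]
eef_rot: [1.035, 1.57, 0.591]
force: [-0.2, -0.6, 0.4]
grip_width: 0.0939
```

Request:
play_rows(increments=[[[255,0,0,0,0],[255,0,0,0,0],[255,0,0,0,0],[255,0,0,0,0],[255,0,0,0,0],[255,0,0,0,0],[255,0,0,0,0],[255,0,0,0,0]]], newtons=35)

```text
time_s: 5.52
ee_pos: [0.5293, 0.3609, 0.058]
eef_rot: [1.236, 1.571, 0.792]
force: [-0.0, 0.1, -0.3]
grip_width: 0.0475
```

Run:
```python
from h import *
show()
cv2.imwrite('pics/s1.png',cv2.resize(ctrl.camera('scene')[200:340,230:400,::-1],None,fx=4,fy=4,interpolation=2))
```

```text
t 5.5167 p [0.5293 0.3609 0.058 ] F [-0.0452  0.107  -0.2852] M [-0.0396 -0.1514  0.047 ] w 0.047467752333450186 q [ 0.5413  0.6438  1.378   0.      1.1197 -0.5852]
tool x [ 0.  0. -1.] jaw y [0.4298 0.9029 0.0001] z [ 0.9029 -0.4298  0.    ] jaw yaw from y -25.45798643527649
```

View pics/s1.png

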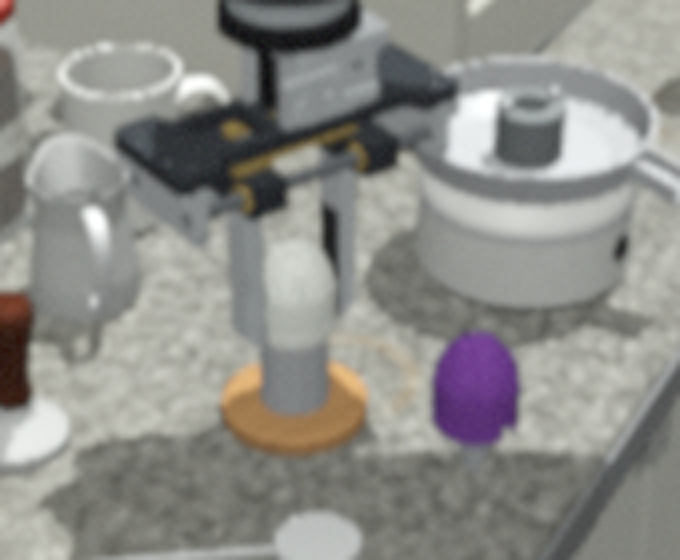

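Request:
play_rows(increments=[[[255,-0.5,0,0,0],[255,-1.5,0,0,0],[255,-3,0,0,0],[255,-3,0,0,0],[255,-3,0.5,-1.5,0],[255,-3,1,-2.5,0],[255,-3,1,-2.5,0],[255,-3,1,-2.5,0],[255,-3,1,-2.5,0],[255,-3,1,-2.5,0],[255,-2,1,-2.5,0],[255,0,0,0,0]]])

```text
time_s: 6.57
ee_pos: [0.4054, 0.4938, 0.3432]
eef_rot: [1.398, 1.564, 0.958]
force: [0.5, -0.4, -1.2]
grip_width: 0.0472
```

Run:
```python
from h import *
show()
I=ctrl.camera('scene')
o,R=st(); c=proj('scene',o['ee_pos'])[0]; print(c)
u,v=int(c[0]),int(c[1]); v0=max(0,v-60);u0=max(0,u-60)
cv2.imwrite('pics/s2.png',cv2.resize(I[v0:v+60,u0:u+60,::-1],None,fx=5,fy=5,interpolation=2))
```

```text
t 6.5667 p [0.4054 0.4938 0.3432] F [ 0.5227 -0.3794 -1.1985] M [ 0.0954 -0.175  -0.0134] w 0.047193229727965476 q [ 0.8257  0.4557  0.9979  0.0009  1.681  -0.3046]
tool x [ 0.0041  0.0058 -1.    ] jaw y [0.4263 0.9046 0.007 ] z [ 0.9046 -0.4263  0.0012] jaw yaw from y -25.231558660907417
[326.511  199.1981]
```

View pics/s2.png

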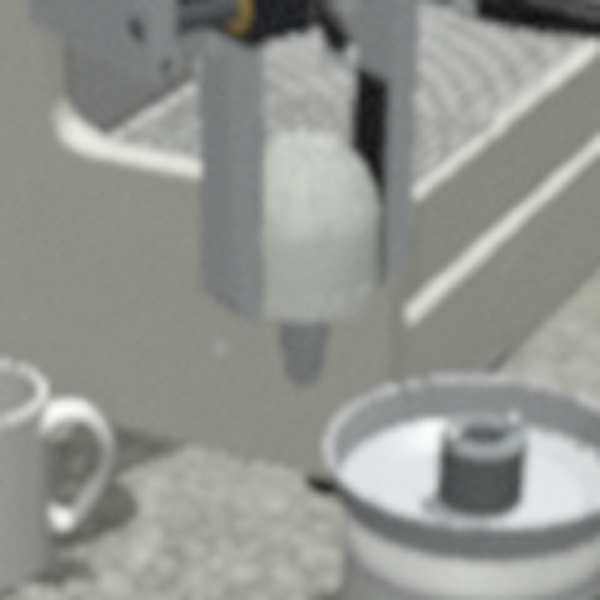

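Request:
play_rows(increments=[[[255,0,0,0,7],[255,0,0,0,7],[255,0,0,0,7],[255,0,0,0,7],[255,0,0,0,7],[255,0,0,0,0]]])

```text
time_s: 7.12
ee_pos: [0.4088, 0.4896, 0.3367]
eef_rot: [-1.165, 1.569, -2.227]
force: [0.7, -0.4, -1.7]
grip_width: 0.047
```

```bash
cat > snap.py <<'E'
from h import *
import sys
show()
I=ctrl.camera('scene')
o,R=st(); c=proj('scene',o['ee_pos'])[0]; print(c)
u,v=int(c[0]),int(c[1]); v0=max(0,v-40);u0=max(0,u-40)
cv2.imwrite(f'pics/{sys.argv[1]}.png',cv2.resize(I[v0:v+40,u0:u+40,::-1],None,fx=7,fy=7,interpolation=2))
E
python3 snap.py s3
```

```text
t 7.1167 p [0.4088 0.4896 0.3367] F [ 0.69   -0.4243 -1.718 ] M [-0.0569 -0.1096  0.0312] w 0.047002467485626295 q [ 0.8177  0.4592  1.0074 -0.0002  1.677   0.3091]
tool x [-0.0012 -0.0016 -1.    ] jaw y [ 0.8734  0.487  -0.0018] z [ 0.487  -0.8734  0.0008] jaw yaw from y -60.858732513783565
[326.1218 200.2799]
```

View pics/s3.png

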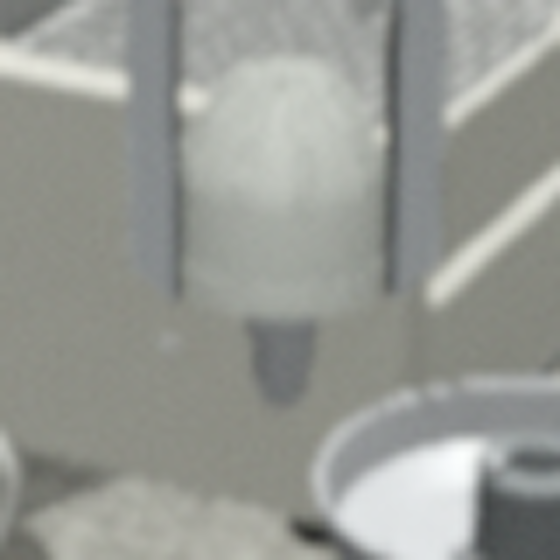

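Request:
play_rows(increments=[[[255,0,0,0,7],[255,0,0,0,7],[255,0,0,0,7],[255,0,0,0,7],[255,0,0,0,7],[255,0,0,0,0]]])

```text
time_s: 7.67
ee_pos: [0.4085, 0.49, 0.3373]
eef_rot: [-0.556, 1.57, -2.224]
force: [-0.4, -0.4, -1.4]
grip_width: 0.047
```

```bash
python3 snap.py s4
```

```text
t 7.6667 p [0.4085 0.49   0.3373] F [-0.4419 -0.366  -1.4474] M [-0.0087 -0.09    0.0016] w 0.046966990887172884 q [ 0.8185  0.4589  1.0065 -0.0001  1.6773  0.9157]
tool x [-0.0006 -0.0008 -1.    ] jaw y [ 0.9953 -0.0971 -0.0005] z [-0.0971 -0.9953  0.0009] jaw yaw from y -95.57173685060712
[326.147 200.094]
```

View pics/s4.png

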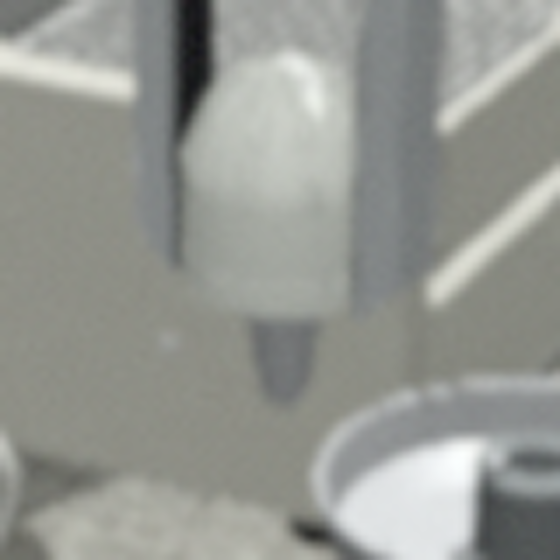

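s3 and s4 show the cone hanging upright in the grip with its shank below at about (283,360). No clear slot notch shows in the lower rim at (190–370,300), so I'll keep turning.

Request:
play_rows(increments=[[[255,0,0,0,7],[255,0,0,0,7],[255,0,0,0,7],[255,0,0,0,7],[255,0,0,0,7],[255,0,0,0,0]]])

```text
time_s: 8.22
ee_pos: [0.4084, 0.4903, 0.3376]
eef_rot: [-0.022, 1.57, -2.298]
force: [0.2, -0.3, -1.4]
grip_width: 0.0475
```

```bash
python3 snap.py s5
```

```text
t 8.2167 p [0.4084 0.4903 0.3376] F [ 0.1987 -0.3397 -1.4391] M [-0.043  -0.0451  0.0198] w 0.04745435192379967 q [ 0.8189  0.4587  1.0059 -0.      1.6774  1.5244]
tool x [-0.0003 -0.0004 -1.    ] jaw y [ 0.7613 -0.6484 -0.    ] z [-0.6484 -0.7613  0.0005] jaw yaw from y -130.4229260393207
[326.1683 200.0071]
```

View pics/s5.png

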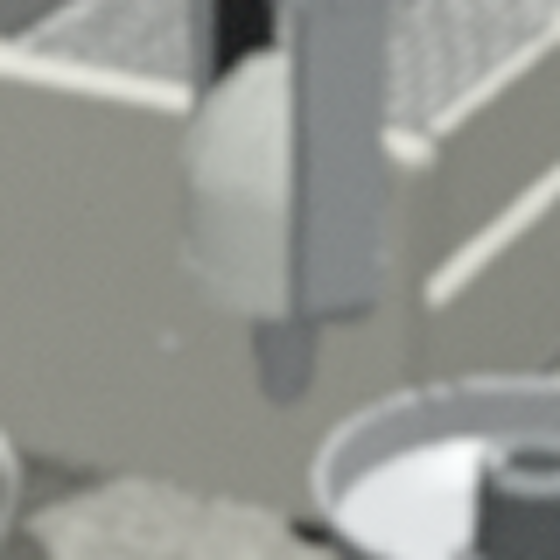

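Request:
play_rows(increments=[[[255,0,0,0,7],[255,0,0,0,7],[255,0,0,0,7],[255,0,0,0,7],[255,0,0,0,7],[255,0,0,0,0]]])

```text
time_s: 8.77
ee_pos: [0.4083, 0.4904, 0.3378]
eef_rot: [0.663, 1.57, -2.223]
force: [0.1, -0.7, -1.9]
grip_width: 0.0471
```

```bash
python3 snap.py s6
```

```text
t 8.7667 p [0.4083 0.4904 0.3378] F [ 0.1082 -0.722  -1.9045] M [-0.0672  0.0009 -0.0028] w 0.04712541253600979 q [ 0.8191  0.4587  1.0057 -0.      1.6775  2.1341]
tool x [-0.0002 -0.0003 -1.    ] jaw y [ 0.2531 -0.9674  0.0002] z [-0.9674 -0.2531  0.0003] jaw yaw from y -165.34067944015558
[326.1866 199.9667]
```

View pics/s6.png

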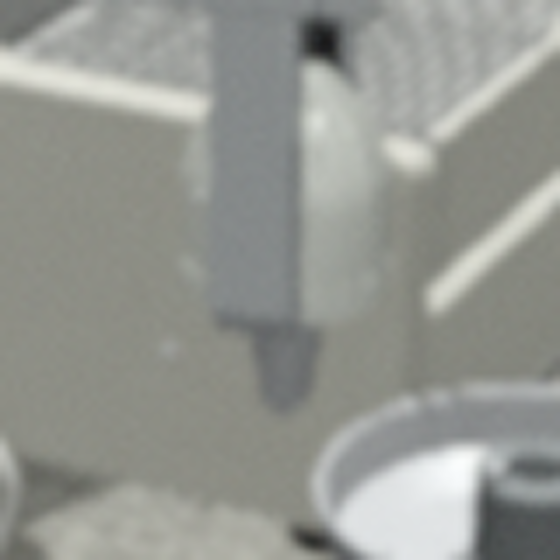

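Run:
```python
import cv2,numpy as np
t=[]
for i in (3,4,5,6):
    a=cv2.imread(f'pics/s{i}.png')[180:400,130:430].astype(float)
    a=np.clip((a-110)*3.2,0,255).astype(np.uint8)
    t.append(cv2.resize(a,(400,293)))
cv2.imwrite('pics/m1.png',np.vstack([np.hstack(t[:2]),np.hstack(t[2:])]))
```

```text
(no output)
```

View pics/m1.png

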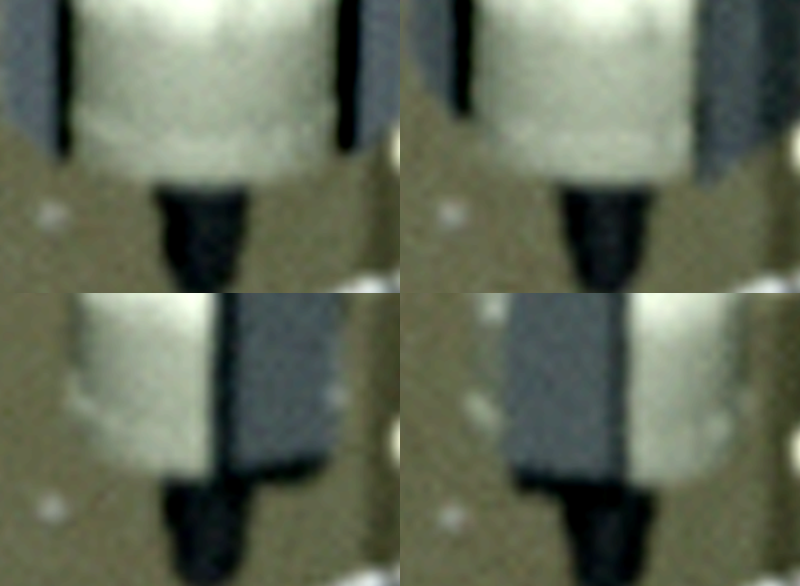

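Contrast-stretched, the lower rim is unbroken everywhere between the fingers. The slot must therefore lie behind the pads, roughly along the jaw axis (±12°). The dogs are at about −35° from world y, so I'll approach at jaw yaw ≈ −60° and sweep through −35°.

Request:
play_rows(increments=[[[255,0,0,0,-7],[255,0,0,0,-7],[255,0,0,0,-7],[255,0,0,0,-7],[255,0,0,0,-7],[255,0,0,0,-7],[255,0,0,0,-7],[255,0,0,0,-7],[255,0,0,0,-7],[255,0,0,0,-7],[255,0,0,0,-7],[255,0,0,0,-7]]])

```text
time_s: 9.82
ee_pos: [0.4082, 0.4904, 0.3379]
eef_rot: [-0.843, 1.571, -2.249]
force: [-0.1, -0.8, -2.3]
grip_width: 0.0468
```

Request:
play_rows(increments=[[[255,0,0,0,-7],[255,0,0,0,-7],[255,0,0,0,-7],[255,0,0,0,0]]])

```text
time_s: 10.15
ee_pos: [0.4082, 0.4905, 0.3379]
eef_rot: [-1.328, 1.571, -2.369]
force: [0.1, -0.1, -1.9]
grip_width: 0.0472
```

Run:
```python
from h import *
show([.482,.1495,.20])
I=ctrl.camera('top');o,R=st();c=proj('top',o['ee_pos'])[0].astype(int);print(c)
# dogs & hub still visible?
cv2.imwrite('pics/t1.png',I[:,:,::-1])
```

```text
t 10.15 p [0.4082 0.4905 0.3379] F [ 0.1361 -0.0826 -1.8726] M [-0.0085 -0.0593  0.0096] w 0.04717009908409437 q [0.8192 0.4586 1.0056 0.     1.6775 0.2889]
tool x [-0.0001 -0.0001 -1.    ] jaw y [ 0.8626  0.5058 -0.0001] z [ 0.5058 -0.8626  0.    ] jaw yaw from y -59.613380777538296
delta tool cm [ 13.7886 -10.8825  33.1426]
[160 314]
```

View pics/t1.png

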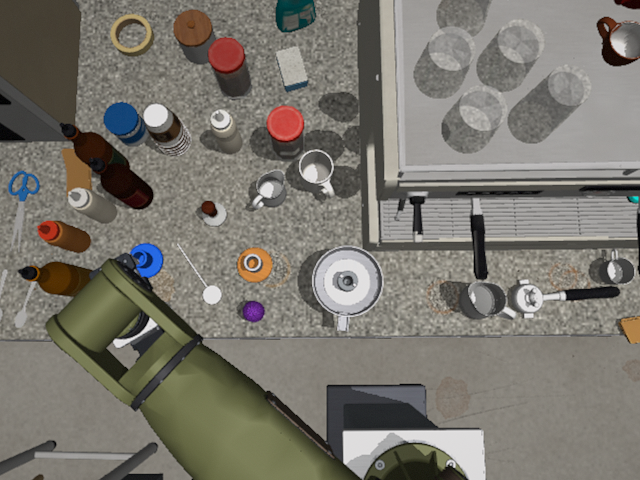

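The top view shows the press clear at (347,282) and the wooden post empty at (254,263). Moving over the spindle.

Request:
play_rows(increments=[[[255,1.0,-0.8,2.2,0],[255,1.2,-1.0,3.0,0],[255,1.2,-1.0,3.0,0],[255,1.2,-1.0,3.0,0],[255,1.2,-1.0,3.0,0],[255,1.2,-1.0,3.0,0],[255,1.2,-1.0,3.0,0],[255,1.2,-1.0,3.0,0],[255,1.2,-1.0,3.0,0],[255,1.2,-1.0,3.0,0],[255,1.2,-1.0,3.0,0],[255,0.8,-0.1,0.9,0]]])

```text
time_s: 11.2
ee_pos: [0.4767, 0.1454, 0.1991]
eef_rot: [-1.049, 1.57, -2.106]
force: [0.4, -0.0, -1.4]
grip_width: 0.0475
```

Request:
play_rows(increments=[[[255,0,0,0,0],[255,0,0,0,0],[255,0,0,0,0],[255,0,0,0,0]]])

```text
time_s: 11.53
ee_pos: [0.4766, 0.1499, 0.2006]
eef_rot: [1.432, 1.57, 0.378]
force: [-0.2, -1.2, -1.3]
grip_width: 0.0471
```

Run:
```python
from h import *
show([.482,.1495,.15])
I=ctrl.camera('scene')
cv2.imwrite('pics/s7.png',cv2.resize(I[120:290,270:450,::-1],None,fx=3.5,fy=3.5,interpolation=2))
c=[]
for z in(.1,.13,.15,.2):
  o,R=st();print(proj('scene',np.r_[o['ee_pos'][:2],z]),proj('scene',[.482,.1495,z]))
```

```text
t 11.5333 p [0.4766 0.1499 0.2006] F [-0.2341 -1.172  -1.2523] M [ 0.0092 -0.0932 -0.0418] w 0.04711093130556915 q [ 0.2313  0.1912  1.6679  0.0001  1.2815 -0.2857]
tool x [ 0.0009  0.0004 -1.    ] jaw y [0.8693 0.4943 0.001 ] z [ 0.4943 -0.8693  0.0001] jaw yaw from y -60.37893314343696
delta tool cm [5.0577 0.4437 0.3016]
[[363.815  230.1576]] [[361.8395 229.6039]]
[[364.4272 219.3092]] [[362.4254 218.7711]]
[[364.8441 211.9226]] [[362.8243 211.3954]]
[[365.9181 192.8919]] [[363.8521 192.394 ]]
```

View pics/s7.png

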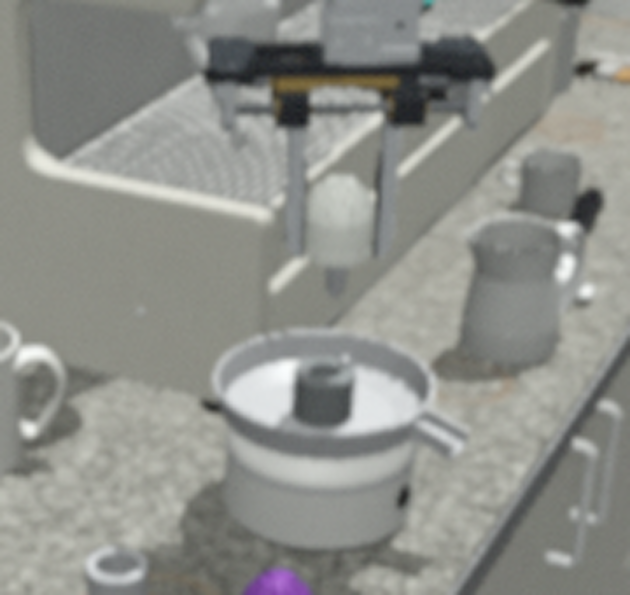

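Request:
play_rows(increments=[[[255,1,0.22,0.15,0],[255,1.5,0.22,0.15,0],[255,1.5,0,0,0],[255,1,0,0,0],[255,1,0,0,0],[255,0.8,0,0,0],[255,0,0,0,0],[255,0,0,0,0],[255,0,0,0,0]]])

```text
time_s: 12.33
ee_pos: [0.4822, 0.1485, 0.1325]
eef_rot: [1.292, 1.57, 0.236]
force: [-1.1, 0.5, -1.6]
grip_width: 0.0474
```

Run:
```python
from h import *
show([.482,.1495,.114])
I=ctrl.camera('scene')
cv2.imwrite('pics/s8.png',cv2.resize(I[170:260,310:430,::-1],None,fx=6,fy=6,interpolation=2))
```

```text
t 12.3333 p [0.4822 0.1485 0.1325] F [-1.1425  0.4987 -1.6436] M [-0.0711 -0.0618 -0.0232] w 0.04739100424299819 q [ 0.226   0.274   1.7336  0.      1.133  -0.2896]
tool x [ 0.0009  0.0002 -1.    ] jaw y [0.87   0.4931 0.0009] z [ 0.4931 -0.87    0.0003] jaw yaw from y -60.455744149662344
delta tool cm [ 1.8531  0.0311 -0.1021]
```

View pics/s8.png

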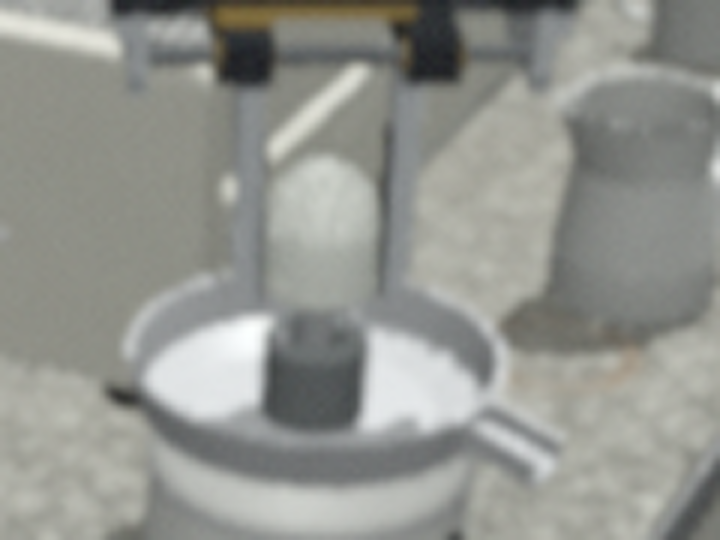

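The scene view shows the shank nose inside the hub mouth at about (320,325), roughly centred. Lateral force is negligible, so I'll descend to the dogs.

Request:
play_rows(increments=[[[255,0.4,0,-0.05,0],[255,0.4,0,0,0],[255,0.3,0,0,0],[255,0.2,0,0,0],[255,0,0,0,0],[255,0,0,0,0]]])

```text
time_s: 12.88
ee_pos: [0.4816, 0.1488, 0.1189]
eef_rot: [-2.042, 1.571, -3.098]
force: [0.0, 0.8, -1.4]
grip_width: 0.0473
```

Run:
```python
from h import *
show([.482,.1495,.114])
```

```text
t 12.8833 p [0.4816 0.1488 0.1189] F [ 0.0375  0.7826 -1.393 ] M [-0.0388 -0.1403  0.0151] w 0.04732709744888332 q [ 0.2269  0.291   1.747   0.      1.1038 -0.2887]
tool x [-0.0002 -0.     -1.    ] jaw y [ 0.87    0.493  -0.0002] z [ 0.493  -0.87   -0.0001] jaw yaw from y -60.460428328807374
delta tool cm [ 0.4861  0.0682 -0.0458]
```

Still free. Now small steps down to find contact.

Request:
play_rows(increments=[[[255,0.2,0,0,0],[255,0.1,0,0,0],[255,0,0,0,0],[255,0,0,0,0]]])

```text
time_s: 13.22
ee_pos: [0.4816, 0.1488, 0.1159]
eef_rot: [-2.151, 1.571, 3.077]
force: [0.3, -0.1, -2.6]
grip_width: 0.0475
```

Request:
play_rows(increments=[[[255,0.1,0,0,0],[255,0,0,0,0],[255,0,0,0,0]]])

```text
time_s: 13.47
ee_pos: [0.4817, 0.1488, 0.1149]
eef_rot: [2.509, 1.571, 1.454]
force: [0.4, -0.4, -2.0]
grip_width: 0.0469
```

Request:
play_rows(increments=[[[255,0.05,0,0,0],[255,0,0,0,0],[255,0,0,0,0]]])

```text
time_s: 13.72
ee_pos: [0.4817, 0.1488, 0.1144]
eef_rot: [-1.376, 1.571, -2.431]
force: [-1.1, 0.1, -1.4]
grip_width: 0.0474
```

Request:
play_rows(increments=[[[255,0.05,0,0,0],[255,0,0,0,0],[255,0,0,0,0]]])

```text
time_s: 13.97
ee_pos: [0.4817, 0.1488, 0.1139]
eef_rot: [-1.819, 1.571, -2.874]
force: [-0.6, -0.5, -1.5]
grip_width: 0.0473
```

Request:
play_rows(increments=[[[255,0.05,0,0,0],[255,0,0,0,0],[255,0,0,0,0]]])

```text
time_s: 14.22
ee_pos: [0.4817, 0.1488, 0.1138]
eef_rot: [1.255, 1.57, 0.2]
force: [-1.9, -0.2, 4.8]
grip_width: 0.0474
```

Contact with the dog tops at TCP z = 0.1138, with about 6 N. Now turning slowly.

Request:
play_rows(increments=[[[255,0,0,0,-3],[255,0,0,0,-3],[255,0,0,0,0]]])

```text
time_s: 14.47
ee_pos: [0.482, 0.1489, 0.1138]
eef_rot: [1.189, 1.57, 0.241]
force: [0.0, -1.0, 3.3]
grip_width: 0.047
```

Request:
play_rows(increments=[[[255,0,0,0,-3],[255,0,0,0,-3],[255,0,0,0,0]]])

```text
time_s: 14.72
ee_pos: [0.4815, 0.1488, 0.1132]
eef_rot: [-1.973, 1.57, -2.818]
force: [0.7, 0.0, -1.4]
grip_width: 0.0471
```

Request:
play_rows(increments=[[[255,0,0,0,-3],[255,0,0,0,0]]])

```text
time_s: 14.88
ee_pos: [0.4815, 0.1487, 0.1132]
eef_rot: [-2.116, 1.57, -2.91]
force: [0.5, -0.4, -1.3]
grip_width: 0.0473
```

The upward force has vanished, so I'll check whether the cone goes down past dog height.

Request:
play_rows(increments=[[[255,0.05,0,0,0],[255,0.05,0,0,0],[255,0,0,0,0]]])

```text
time_s: 15.13
ee_pos: [0.4816, 0.1488, 0.1123]
eef_rot: [-2.24, 1.57, -3.036]
force: [0.1, 0.4, -0.7]
grip_width: 0.0472
```

```bash
python3 -c "
from h import *
show()"
```

```text
t 15.1333 p [0.4816 0.1488 0.1123] F [ 0.1227  0.3756 -0.675 ] M [ 0.0383 -0.1225  0.0429] w 0.04723771765542371 q [ 0.2269  0.2995  1.7531  0.      1.0893 -0.5487]
tool x [-0.0003 -0.     -1.    ] jaw y [ 0.714   0.7001 -0.0002] z [ 0.7001 -0.714  -0.0002] jaw yaw from y -45.56483754425957
```

It is 1.5 mm below dog height without force, so the slot is engaged. Continuing down.

Request:
play_rows(increments=[[[255,0.1,0,0,0],[255,0.1,0,0,0],[255,0,0,0,0]]])

```text
time_s: 15.38
ee_pos: [0.4815, 0.1488, 0.1102]
eef_rot: [-2.184, 1.57, -2.977]
force: [-1.1, -1.1, -1.2]
grip_width: 0.0468
```

Request:
play_rows(increments=[[[255,0.1,0,0,0],[255,0.05,0,0,0],[255,0,0,0,0]]])

```text
time_s: 15.63
ee_pos: [0.4816, 0.1488, 0.1088]
eef_rot: [-2.294, 1.571, -3.088]
force: [-1.1, 0.6, -2.0]
grip_width: 0.0471
```

```bash
python3 -c "
from h import *
show()"
```

```text
t 15.6333 p [0.4816 0.1488 0.1088] F [-1.0844  0.5565 -2.0239] M [-0.0706 -0.1515 -0.0411] w 0.04709239331724902 q [ 0.2269  0.3041  1.7561  0.      1.0815 -0.5504]
tool x [-0.0002 -0.     -1.    ] jaw y [ 0.7128  0.7013 -0.0001] z [ 0.7013 -0.7128 -0.0001] jaw yaw from y -45.46638038553159
```

Request:
play_rows(increments=[[[255,0.08,0,0,0],[255,0,0,0,0],[255,0,0,0,0]]])

```text
time_s: 15.88
ee_pos: [0.4816, 0.1488, 0.1081]
eef_rot: [-1.439, 1.571, -2.233]
force: [0.2, 0.6, -1.4]
grip_width: 0.0474
```

Request:
play_rows(increments=[[[255,0.04,0,0,0],[255,0,0,0,0],[255,0,0,0,0]]])

```text
time_s: 16.13
ee_pos: [0.4817, 0.1488, 0.1079]
eef_rot: [1.019, 1.571, 0.226]
force: [-1.3, -1.7, 1.9]
grip_width: 0.0472
```

Request:
play_rows(increments=[[[255,0.03,0,0,0],[255,0,0,0,0],[255,0,0,0,0]]])

```text
time_s: 16.38
ee_pos: [0.4817, 0.1488, 0.1079]
eef_rot: [0.981, 1.57, 0.188]
force: [-2.6, -0.7, 6.1]
grip_width: 0.0472
```

Request:
play_rows(increments=[[[255,0.05,0,0,0],[255,0,0,0,0],[255,0,0,0,0],[255,0,0,0,0]]])

```text
time_s: 16.72
ee_pos: [0.4818, 0.1488, 0.1079]
eef_rot: [0.915, 1.57, 0.121]
force: [-5.7, -1.4, 11.4]
grip_width: 0.0472
```

```bash
python3 -c "
from h import *
show()"
```

```text
t 16.7167 p [0.4818 0.1488 0.1079] F [-5.6975 -1.3553 11.3856] M [-0.3722  1.0015  0.0304] w 0.04720017071952185 q [ 0.2269  0.3053  1.757  -0.0001  1.0786 -0.5505]
tool x [ 0.0006  0.0001 -1.    ] jaw y [0.7127 0.7015 0.0005] z [ 0.7015 -0.7127  0.0004] jaw yaw from y -45.45646712453515
```

Request:
play_rows(increments=[[[255,0.03,-0.02,-0.02,0],[255,0,0,0,0],[255,0,0,0,0],[255,0,0,0,0],[255,0,0,0,0]]])

```text
time_s: 17.13
ee_pos: [0.4818, 0.1488, 0.1079]
eef_rot: [0.919, 1.569, 0.126]
force: [-5.7, -2.1, 13.8]
grip_width: 0.047
```

Seated, with about 15 N (13.8 plus the −1.6 baseline), at 5.9 mm below dog height. Easing the load, then opening.

Request:
play_rows(increments=[[[255,-0.08,0,0,0],[255,0,0,0,0],[120,0,0,0,0],[0,0,0,0,0],[0,0,0,0,0],[0,0,0,0,0],[0,0,0,0,0],[0,0,0,0,0],[0,0,0,0,0],[0,0,0,0,0]]])

```text
time_s: 17.97
ee_pos: [0.4814, 0.1488, 0.1074]
eef_rot: [-2.13, 1.571, -2.923]
force: [-0.2, -0.7, 1.0]
grip_width: 0.0921
```

```bash
python3 -c "
from h import *
show()
cv2.imwrite('pics/s9.png',cv2.resize(ctrl.camera('scene')[150:270,290:440,::-1],None,fx=5,fy=5,interpolation=2))"
```

```text
t 17.9667 p [0.4814 0.1488 0.1074] F [-0.1711 -0.6877  0.95  ] M [-0.0231 -0.1086  0.0009] w 0.0921356527593067 q [ 0.2271  0.3055  1.758   0.      1.0781 -0.5503]
tool x [-0. -0. -1.] jaw y [ 0.7127  0.7014 -0.    ] z [ 0.7014 -0.7127 -0.    ] jaw yaw from y -45.45870420508822
```

View pics/s9.png

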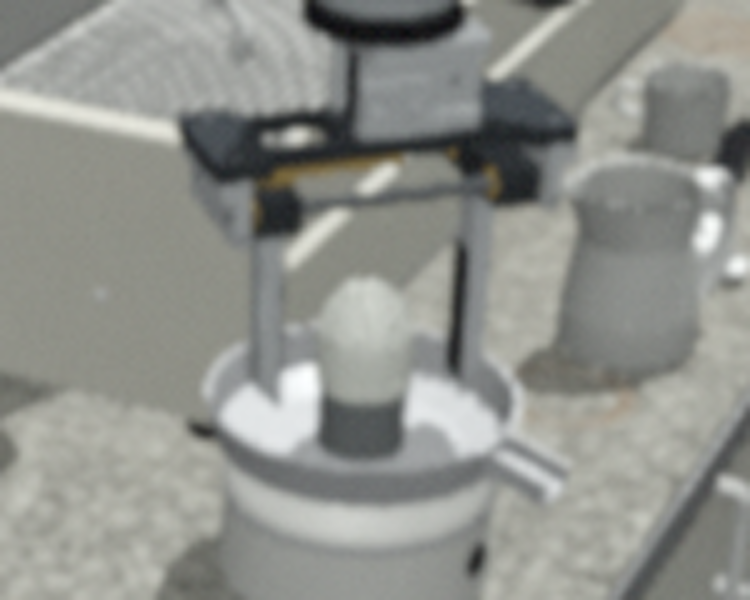

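The cone stands flush and concentric on the hub at about (365,400), with the fingers clear. Retreating straight up and then back.

Request:
play_rows(increments=[[[0,-1,0,0,0],[0,-2,0,0,0],[0,-3,0,0,0],[0,-3,0,0,0],[0,-3,0,0,0],[0,-3,0,0,0],[0,-2,0,0,0],[0,0,2.5,-2.5,0],[0,0,2.5,-2.5,0],[0,0,2.5,-2.5,0],[0,0,2.5,-2.5,0],[0,0,0,0,0]]])

```text
time_s: 19.02
ee_pos: [0.4816, 0.2947, 0.2777]
eef_rot: [2.843, 1.57, 2.054]
force: [-1.1, -1.1, -0.7]
grip_width: 0.094
```

Request:
play_rows(increments=[[[0,0,0,0,0],[0,0,0,0,0],[0,0,0,0,0]]])

```text
time_s: 19.27
ee_pos: [0.4826, 0.2892, 0.2779]
eef_rot: [0.899, 1.57, 0.105]
force: [-0.0, -0.6, 0.1]
grip_width: 0.0939
```

```bash
python3 -c "
from h import *
show()
a=ctrl.camera('scene')[150:330,210:450,::-1]
cv2.imwrite('pics/s10.png',cv2.resize(a,None,fx=3.2,fy=3.2,interpolation=2))
t=ctrl.camera('top')[:,:,::-1];cv2.imwrite('pics/t2.png',t)
o=cv2.imread('pics/top0.png');d=cv2.absdiff(t,o).max(2);print([ (n,(d[r[1]:r[3],r[0]:r[2]]>40).sum()) for n,r in dict(jugb=(245,165,290,215),mug=(297,148,338,203),tamper=(195,195,230,230),juga=(460,275,520,325),purple=(240,298,268,325)).items()])
print(proj('scene',[[.4818,.1488,.11],[.4818,.1488,.162]]))"
```

```text
t 19.2667 p [0.4826 0.2892 0.2779] F [-0.0402 -0.5883  0.1241] M [-0.0154 -0.0896 -0.0141] w 0.09390755890720838 q [ 0.4748  0.2847  1.3734 -0.0001  1.4831 -0.3015]
tool x [ 0.0004  0.     -1.    ] jaw y [0.7135 0.7007 0.0003] z [ 0.7007 -0.7135  0.0002] jaw yaw from y -45.517750553487886
[('jugb', np.int64(3)), ('mug', np.int64(0)), ('tamper', np.int64(0)), ('juga', np.int64(0)), ('purple', np.int64(436))]
[[362.2228 225.9227]
 [363.2605 206.8138]]
```

View pics/s10.png

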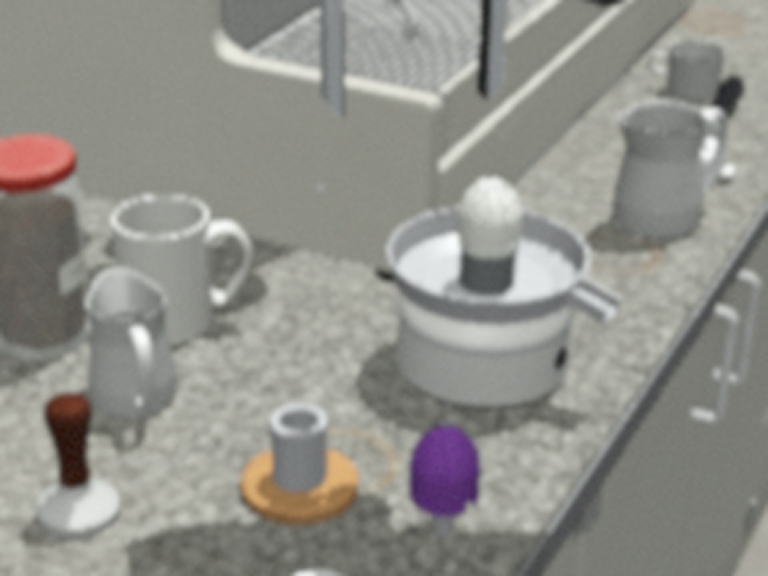

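View pics/t2.png

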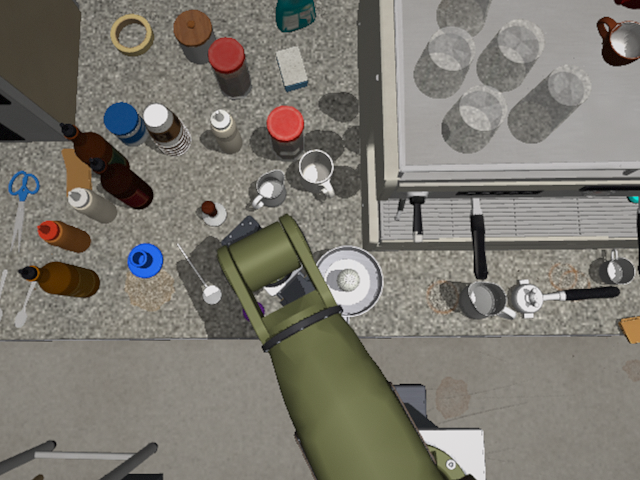

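The cone stands upright and centred on the hub: its top is at scene px (363.4,205.6), against (363.3,206.8) predicted for fully home. The jugs, mug and tamper look the same as at the start. The arm overlaps the purple one in the top view only; the scene view shows it undisturbed.

```bash
python3 -c "
from station import ctrl
print(ctrl.hand_in(), ctrl.get_obs()['time_s'])"
```

```text
the job is handed in; nothing more can be done
the job is handed in; nothing more can be done
```

The juicing cone is off its drying post and fully home in the citrus press spindle. The gripper let go and moved clear, and I handed the job in at about 19 s.

- **Finding the dogs:** I set the cone on the dog tops with about 6 N and turned it. The slot dropped over them at a jaw angle of about −48° from the world y axis. The cone then slid down 5.9 mm to a solid stop, against the 6 mm dog height.
- **Pressing home:** The firm press measured about 15.4 N downward with about 6 N sideways. No reading went above that, well under 35 N.
- **Final pictures:** The cone stands upright and centred, with its tip within about 1 pixel of the predicted fully-home position. Comparing the top view with the start shows the jugs, mug and tamper unmoved.

**Disagreements:**
- My circle fit of the dish rim was poor (73 mm radius instead of 78 mm), so I used the hub and dog measurements instead.
- The camera put the dogs at about −35°, but they caught near −48°. This fits the slot being slightly off the jaw line, since I never saw the slot directly and inferred its direction.
- The arm hid the purple cone in the last top view, but the scene view shows it standing where it was.

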